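# Tip the tray and fetch the box from under the riser

### The arm

A 6-joint arm with a two-finger parallel gripper is mounted at the origin on a cart in front of the work surface, level with it; the furniture and walls round the work are solid. World frame = base frame: x ahead of the robot, y to its left, z up, the work surface at z = 0. Lengths are in mm, angles in rad, forces in N, time in s.
With the tool pointing down it reaches from about 350 to 775 mm from the base axis. Payload 7.3 kg.
Tool frame: the origin (TCP) lies at the very end of the fingers, on their centre line; the grasp point (between the pads) lies 19 mm behind it; z points along the fingers, y is the line along which they close (so a half turn about z gives the same grasp; the last joint's range is limited). The gripper opens to 92 mm and grips with 3 to 60 N. Pads are 19 mm wide; open, the fingers measure 130 mm over their backs; the gripper's body (75 mm by 190 mm) begins 47 mm behind the grasp point.
Start: joints at [1.149, 0.342, 1.524, -0, 1.275, -0.146], TCP at [142.951, 505.183, 226.741] pointing down, gripper open.
Joint ranges: [-2.53, 2.53], [-0.77, 2.02], [0.04, 2.7], [-1, 4.14], [0.28, 2.66], [-3.11, 3.11]. Speed limits (rad/s): [2.57, 2.57, 3.14, 3.14, 3.14, 3.14].

### API

Orientations are given as [roll, pitch, yaw] about the fixed x, y, z axes, in that order (R = Rz(yaw) Ry(pitch) Rx(roll)).
In Python, from plant import get_obs, vision, workorder gives the robot as it stands.
- The arm moves only by the shell command python3 -m pendant 'ROWS' [OPENING]. ROWS is a JSON object of lists of equal length, an entry for each row: "dp": the shift along the tool's x, y, z in m, a list of three; "rotation": the turn, a rotation vector about the tool's x, y, z in rad, a list of three. A call has 1 to 8 rows; each row is the pose to reach, as a shift and turn from the pose commanded when the call began, along the tool's axes at that moment; what a row does not reach only later rows make up. A row lasts 1/8 s, in which the tool goes at most 62.5 mm and 10.7 degrees, less where a joint would pass 70% of its speed; a pose out of reach is approached as far as the arm can. A call with a gripper value outside its range is refused whole. OPENING is the finger opening in m, from 0 to 0.0918, set as the call begins (- or left out, the last holds). The fingers move at their own pace and stop on an object; the grip force is fixed at half the most. Time passes only in rows, so rows that repeat a pose let the fingers close. It gives the time, the measured TCP pose, the force, the opening and the grip force at its end, in the units of the state.
- get_obs(): the state, without advancing time (a new reading comes with each control period).
- vision.capture(name): name is "scene" or "top" or "wrist"; returns a dict with "pixels" (384x512x3 uint8, red, green, blue), "vfov" (degrees; the focal length in pixels is half the picture's height over the tangent of half this angle, whatever the lens; pixels are square), "cx", "cy" (the principal point, pixels), "pose" (4x4, takes a point from camera to world coordinates); the wrist camera has in their place "T_tool_cam" (4x4, takes a point from camera to tool coordinates, whose origin is the TCP and whose axes are the flange's). Camera axes: x right, y up, looking along -z (the intrinsics and any distortion apply to the point x, -y, -z); pixel columns grow to the right and rows downward; lengths in mm; the calibration is good to about 2 mm. A picture is of the moment at which its call begins: read the wrist's pose just before it. There is no depth.
- workorder.close_job(): hands the job in; it is judged then, once.
The state is a dict: "time": time; "joint_positions": joint angles; "dq": joint speeds; "tau": joint torques, N m; "tool_pos": TCP position; "tcp_rot": TCP orientation; "contact_force": force on the tool from outside, world axes, zero at the start; "moment": the same for the moment, N m; "grip_width": finger opening in mm; "finger_force": force on a finger pad.
Only numpy, scipy, OpenCV 4.12 (cv2) and the standard library are available. Lean on these libraries where they do the work, as an engineer would, in place of code of your own. Each camera call takes 0.05 s, during which the arm holds its last target. There are 200 camera calls.

### The job

The white box of lens tissue lies at the back of the level tipping tray, out of reach under the riser shelf. Push the tray's front lip right down so that the box slides to the front end, then lift the box out past the edge of the shelf and set it down flat inside the shallow steel tray on the worktop, letting go only when it is down. Do not disturb the padlock, the small blue carton and the eyepiece standing near by.

Things in the scene. Friction and masses are not known exactly. Their poses are not given: they have to be found in the camera images.
- riser: Grey riser shelf with the tipping tray under it, fixed. Origin on the worktop below the tray's hinge; x to the back, away from the robot, y left. In mm: board 260 wide (y), underside 250 and top 262 high, x -90 to +135; booklet and two vials fixed on it. Side panels 12 thick at y +-118, x -10 to +130. Hinge axis parallel to y, 105 high, in two cheeks at y +-43 to +-51, x +-17, 118 high.
- shelf_edge (a point): Middle of the lower front edge of the riser board, 90 mm in front of the hinge and 250 mm high; axes as the riser. Nothing overhangs the tray in front of it. It hangs over the box that has slid to the front and blocks an upright gripper there: lean the tool about 30 deg, square to the sloping tray, its upper end towards the riser's -x, and bring the box out that way.
- tray (a joint): Hinge of the tray, rad: 0 = level (start), 0.52 = stop, front end fully down (30 deg slope). A stiff hinge: it stays where it is left. It has about 0.2 N m of friction and 0.15 N m s/rad of damping, so 2 to 4 N on the lip move it.
- tray_floor (a point): Middle of the upper face of the tray's steel floor, 8 mm above the hinge axis, fixed to the tray: x to its back end, y left, z square to the floor. In mm: floor from x -125 to +125; end walls 4 thick, 19 above the floor; side rails 4 thick, 6 high, 66 apart inside, 74 over all, open beyond. Slippery (friction about 0.22): the box slides by itself once the slope passes about 16 deg.
- tray_lip (a point): Point on the upper face of the push lip at the tray's front end, 155 mm in front of the hinge and 8 mm above it; axes as the tray. The lip is a flat tab 60 wide (y), level with the tray's floor, from 129 to 172 in front of the hinge, outside the front end wall. Fully down, this point is 35 above the worktop.
- lens_box: White carton of lens tissue, 62 (its x) by 105 (y) by 25 mm high, about 70 g; origin at the centre of its underside. It lies flat between the rails, long side along the tray, at first centred 55 to 69 behind the hinge; slid to the front it rests on the front end wall, centred 72 in front of the hinge. Grasp it across its 62 mm, above the rails.
- dish_tray: Shallow open steel tray, fixed to the worktop, 190 (its x) by 150 (y) by 18 mm high, walls and floor 3 mm thick. Origin at the centre of its underside, z = 0.
- padlock: Loose grey padlock, 26x47x33 mm, origin under its centre: bystander.
- cover_box: Loose small blue carton, 42x58x21 mm, origin under its centre: bystander.
- eyepiece: Loose black and white eyepiece, diameter 40 mm, 49 mm high, standing, origin under its centre: bystander.

How it is judged (in metres and radians):
On the way, in this order (a step that is already met when the one before it is completed fails the run):
1. the tray is tipped forward (over 0.42 rad) and the box has slid down to its front end (centre more than 60 mm in front of the middle of the tray) (value of joint tray above 0.42 rad and x of lens_box in the frame of tray_floor below -0.06 m and z of lens_box in the frame of tray_floor below 0.01 m), for 0.2 s.
2. the box is lowered into the steel tray while the fingers still hold it (underside less than 25 mm above the tray's underside) (contact force between the fingers and lens_box above 1 N and horizontal distance between lens_box and dish_tray below 0.075 m and z of lens_box in the frame of dish_tray below 0.025 m), for 0.04 s.
At the end, for the whole second after the job is handed in: The box lies flat, right side up (within 0.1 rad) on the floor of the shallow steel tray (underside under 8 mm above the tray's underside), its centre within 65 mm (tray x) and 45 mm (tray y) of the tray's centre, at rest and released (x of lens_box in the frame of dish_tray between -0.065 and 0.065 m and y of lens_box in the frame of dish_tray between -0.045 and 0.045 m and z of lens_box in the frame of dish_tray below 0.008 m and angle between lens_box's own z axis and vertical below 0.1 rad and linear speed of lens_box below 0.02 m/s and contact force between the fingers and lens_box below 0.1 N); the robot touches nothing.
It fails at once if the padlock was moved more than 25 mm (distance of padlock from where it was at the start of the episode above 0.025 m).
It fails at once if the small carton was moved more than 25 mm (distance of cover_box from where it was at the start of the episode above 0.025 m).
It fails at once if the eyepiece was moved more than 25 mm (distance of eyepiece from where it was at the start of the episode above 0.025 m).
It also fails if it takes over 51 s, if anything falls off the work surface, if the arm or the gripper's body presses on something with over 40 N, if the wrist force passes 120 N, or if a joint passes its speed limit or range.

## Working session

There is one attempt and no reset: what is moved stays moved. The work goes in short steps, Python scripts to look and compute and a shell command to move; the robot and the scene stay as the last step left them, time stands still between calls to the robot, and variables do not carry over. Pictures are saved under pics/ and viewed, at most 12 in all, crops included, and the job is handed in when it is done.

```bash
ls; mkdir -p pics; python3 - <<'E'
from plant import get_obs, vision
import cv2,numpy as np
print(get_obs())
for n in("scene","top"):
    c=vision.capture(n); cv2.imwrite(f"pics/{n}0.png",c["pixels"][:,:,::-1]); np.save(f"pics/{n}0.npy",c,allow_pickle=True)
    print({k:v for k,v in c.items() if k!="pixels"})
E
```

```text
pics
{'time': 0.0, 'joint_positions': array([ 1.14897000e+00,  3.42738569e-01,  1.52502793e+00,  1.08434653e-06,
        1.27540312e+00, -1.45965405e-01]), 'dq': array([-4.34642895e-04,  9.23346013e-04, -9.33763019e-07,  1.59137824e-03,
       -2.23751018e-04,  1.09208004e-03]), 'tau': array([ 2.41688707e-03, -4.31233513e+01, -2.44228506e+01,  7.21831759e-02,
        5.55352808e-02, -1.23330374e-04]), 'tool_pos': array([142.78655404, 504.77964595, 226.03293754]), 'tcp_rot': array([-3.14003261e+00, -2.30391028e-04,  2.86573124e+00]), 'contact_force': array([-0.91855568,  0.13010418, -0.00813486]), 'moment': array([ 0.03851243, -0.03061881, -0.00358527]), 'finger_force': 0.0, 'grip_width': 91.86897461505646}
{'vfov': 46.438371551909455, 'cx': 248.7932497077281, 'cy': 193.13148714150066, 'pose': array([[ 4.65968409e-01,  6.20685964e-01, -6.30573053e-01,
        -5.91621881e+01],
       [-8.84717670e-01,  3.17043091e-01, -3.41699169e-01,
        -3.37262228e+02],
       [-1.21690485e-02,  7.17100141e-01,  6.96863905e-01,
         8.50529472e+02],
       [ 0.00000000e+00,  0.00000000e+00,  0.00000000e+00,
         1.00000000e+00]])}
{'vfov': 55.98661936369443, 'cx': 251.9760782736697, 'cy': 183.4891654081874, 'pose': array([[-2.31872542e-01,  8.68074302e-01, -4.38955727e-01,
         1.07329382e+02],
       [-9.72745975e-01, -2.06631135e-01,  1.05208568e-01,
         1.09536224e+02],
       [ 6.26934250e-04,  4.51387395e-01,  8.92327870e-01,
         1.08615948e+03],
       [ 0.00000000e+00,  0.00000000e+00,  0.00000000e+00,
         1.00000000e+00]])}
```

View pics/scene0.png

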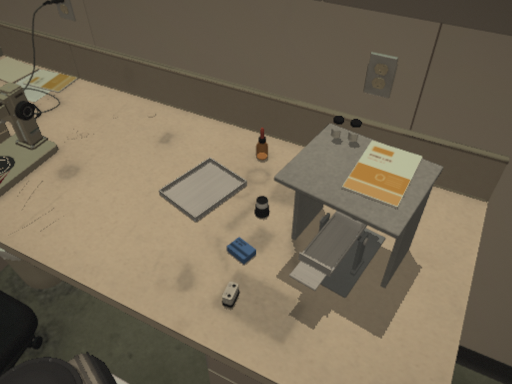

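View pics/top0.png

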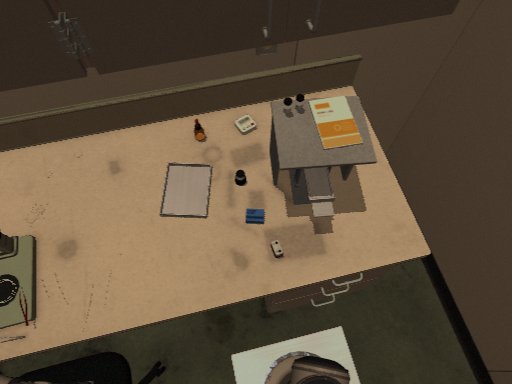

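Scene view: dish tray centred about (203,188), eyepiece (262,207), blue carton (241,250), padlock (230,294), riser board about (360,175) with the lip at (309,274). Top view: dish (187,190), eyepiece (240,178), carton (255,215), padlock (277,249), lip (322,209). Next I'll enlarge the crops to pick corners.

```bash
python3 - <<'E'
import cv2,numpy as np
a=cv2.imread("pics/scene0.png")[110:310,150:450]; b=cv2.imread("pics/top0.png")[85:265,150:385]
a=cv2.resize(a,None,fx=2.66,fy=2.66,interpolation=cv2.INTER_CUBIC); b=cv2.resize(b,None,fx=3.3,fy=3.3,interpolation=cv2.INTER_CUBIC)
cv2.imwrite("pics/a1.png",cv2.convertScaleAbs(a,alpha=1.4));cv2.imwrite("pics/b1.png",cv2.convertScaleAbs(b,alpha=1.4)); print(a.shape,b.shape)
E
```

```text
(532, 798, 3) (594, 776, 3)
```

View pics/a1.png

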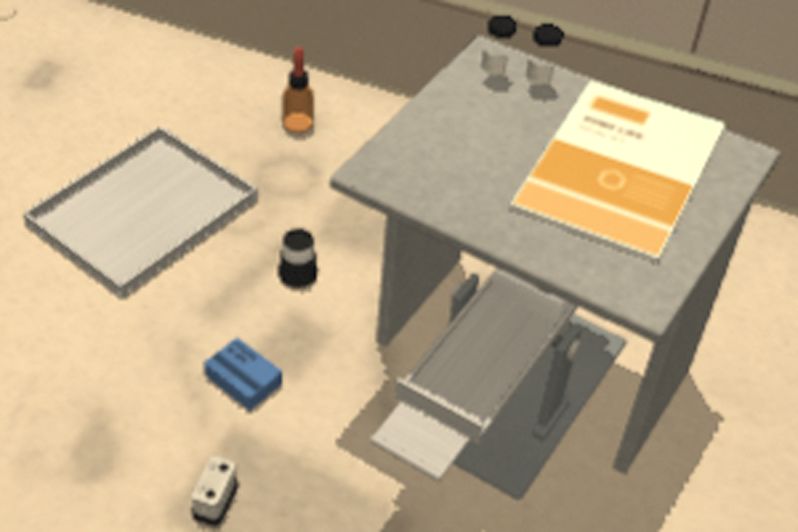

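View pics/b1.png

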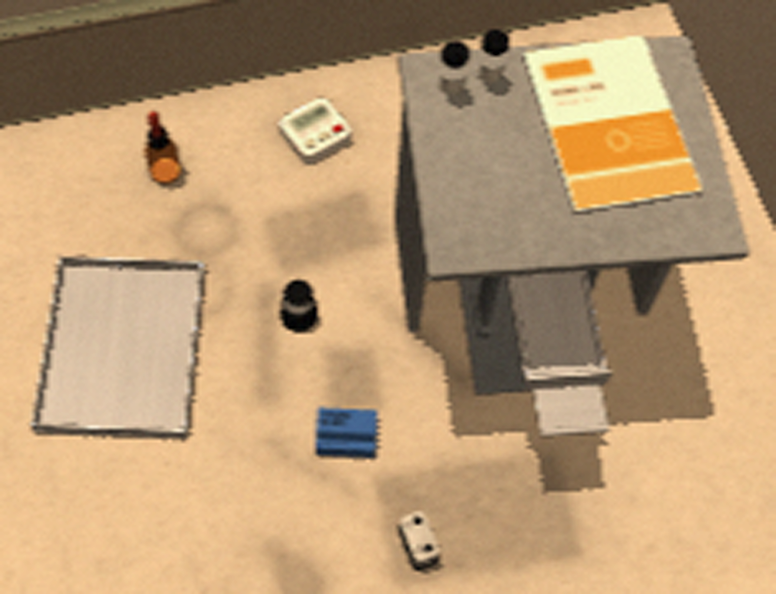

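The crops show the board corners, lip corners and dish rim clearly in both views. Next I'll triangulate them and use ray-plane casts for the bystanders.

```bash
cat > h.py <<'E'
import numpy as np, cv2
def ray(c,uv):
    f=192/np.tan(np.radians(c["vfov"]/2)); u,v=uv
    d=c["pose"][:3,:3]@np.array([(u-c["cx"])/f,-(v-c["cy"])/f,-1]); return c["pose"][:3,3],d/np.linalg.norm(d)
def plane(c,uv,z):
    o,d=ray(c,uv); return o+d*(z-o[2])/d[2]
def tri(rs):
    A=np.zeros((3,3));b=np.zeros(3)
    for o,d in rs: P=np.eye(3)-np.outer(d,d);A+=P;b+=P@o
    p=np.linalg.solve(A,b); return p,[np.linalg.norm((np.eye(3)-np.outer(d,d))@(p-o)) for o,d in rs]
E
python3 - <<'E'
from h import *
S=np.load("pics/scene0.npy",allow_pickle=True).item();T=np.load("pics/top0.npy",allow_pickle=True).item()
np.set_printoptions(precision=1,suppress=True)
fa=lambda p:((p[0]+.5)/2.66+149.5,(p[1]+.5)/2.66+109.5); fb=lambda p:((p[0]+.5)/3.3+149.5,(p[1]+.5)/3.3+84.5)
pts=dict(bFL=((331,183),(431,272)),bFR=((663,331),(747,254)),bBR=((778,152),(690,38)),bBL=((480,38),(402,54)),
lFL=((371,438),(541,434)),lFR=((440,476),(607,430)),lBL=((404,401),(535,390)),lBR=((470,437),(603,387)),
dFL=((26,217),(35,432)),dBL=((159,130),(61,258)),dBR=((257,191),(205,262)),dFR=((123,289),(187,437)))
R={}
for k,(p,q) in pts.items():
    x,r=tri([ray(S,fa(p)),ray(T,fb(q))]);R[k]=x;print(k,x,np.array(r))
def fit(names,loc,z):
    # planar rigid fit, mean of ray hits at known height
    loc=np.array(loc,float)
    for src in("tri","S","T"):
        W=np.array([R[n] if src=="tri" else (plane(S,fa(pts[n][0]),z) if src=="S" else plane(T,fb(pts[n][1]),z)) for n in names])[:,:2]
        lc=loc-loc.mean(0);w=W-W.mean(0)
        th=np.arctan2((lc[:,0]*w[:,1]-lc[:,1]*w[:,0]).sum(),(lc*w).sum())
        Rm=np.array([[np.cos(th),-np.sin(th)],[np.sin(th),np.cos(th)]]);t=W.mean(0)-Rm@loc.mean(0)
        print(src,"yaw %.3f"%th,"origin",t,"res",np.linalg.norm(W-(loc@Rm.T+t),axis=1))
fit(["bFL","bFR","bBR","bBL"],[(-90,130),(-90,-130),(135,-130),(135,130)],262)
fit(["lFL","lFR","lBL","lBR"],[(-172,30),(-172,-30),(-129,30),(-129,-30)],113)
fit(["dFL","dFR","dBR","dBL"],[(-95,75),(-95,-75),(95,-75),(95,75)],18)
print("pad",plane(S,fa((212,490)),16),plane(T,fb((419,540)),16))
print("cov",plane(S,fa((245,368)),15),plane(T,fb((347,433)),15))
print("eye top",plane(S,fa((298,240)),49),plane(T,fb((298,290)),49))
E
```

```text
bFL [543.9 -70.8 253.8] [3. 3.]
bFR [ 503.  -324.2  258.4] [1.5 1.5]
bBR [ 719.3 -357.2  259.5] [0.6 0.6]
bBL [ 763.3 -105.1  255.5] [1.4 1.4]
lFL [ 442.8 -154.5  109. ] [0.6 0.6]
lFR [ 433.8 -212.7  109.5] [0.5 0.5]
lBL [ 485.1 -162.7  109.2] [0.3 0.3]
lBR [ 471.5 -220.8  115.9] [0.6 0.6]
dFL [593.7 293.1  12.3] [1.9 1.9]
dBL [779.5 245.3   9.8] [1.4 1.4]
dBR [737.8 100.4  13.4] [1.6 1.6]
dFR [554.4 151.1  12.6] [1.9 1.9]
tri yaw -0.161 origin [ 610.2 -210.7] res [3.3 2.5 4.7 1.5]
S yaw -0.141 origin [ 603.  -212.5] res [2.4 6.7 4.6 5.1]
T yaw -0.162 origin [ 607.8 -209.5] res [4.8 3.  3.7 2.8]
tri yaw -0.195 origin [ 606.  -216.8] res [0.5 2.4 0.3 2.1]
S yaw -0.153 origin [ 605.9 -211.1] res [0.9 1.4 1.9 0.8]
T yaw -0.191 origin [ 605.2 -215.4] res [0.4 1.9 0.9 1.2]
tri yaw -0.266 origin [666.4 197.5] res [1.9 1.1 0.5 1.8]
S yaw -0.266 origin [661.2 193.5] res [3.1 2.9 2.7 3.1]
T yaw -0.266 origin [663. 197.] res [2.3 2.5 1.7 1.6]
pad [398.7 -37.   16. ] [401.4 -38.4  16. ]
cov [523.5  -0.1  15. ] [520.    1.2  15. ]
eye top [659.2  15.2  49. ] [665.7  16.2  49. ]
```

Riser comes out at about (606.5, -211.5), yaw -0.165, with heights within about 4 mm of the drawing. The dish is at (664, 196), yaw -0.266. Next I'll plan the approach.

```bash
cat >> h.py <<'E'
from scipy.spatial.transform import Rotation as Ro
RO=np.array([606.5,-211.5,0.]);RY=-0.165
HINGE=np.array([0,0,105.])
def rp(p): return RO+Ro.from_euler("z",RY).apply(p)          # riser -> world
def tp(p,th): return rp(HINGE+Ro.from_euler("y",-th).apply(p)) # tray frame about hinge -> world (front down)
def trot(lean,yaw=RY): # tool leaned with the tray, closing along riser y
    return Ro.from_euler("z",yaw)*Ro.from_euler("y",-lean)*Ro.from_matrix([[-1,0,0],[0,1,0],[0,0,-1]])
def rel(targets,pose=None):
    from plant import get_obs
    o=get_obs(); p0,R0=pose or (o["tool_pos"],Ro.from_euler("xyz",o["tcp_rot"]))
    print("now",np.round(p0,1),"t",o["time"])
    for p,R in targets:
        print(np.round(p,1),"dp",np.round(R0.inv().apply(p-p0)/1000,4).tolist(),"rot",np.round((R0.inv()*R).as_rotvec(),3).tolist())
E
python3 - <<'E'
from h import *
rel([(np.array([420,280,240]),trot(0)),(tp([-158,0,90],0),trot(0)),(tp([-158,0,25],0),trot(0))])
E
```

```text
now [142.8 504.8 226.1] t 0.1
[420 280 240] dp [-0.328, -0.1409, -0.0137] rot [-0.001, -0.0, -0.111]
[ 450.6 -185.5  195. ] dp [-0.4842, -0.5804, 0.0318] rot [-0.001, -0.0, -0.111]
[ 450.6 -185.5  130. ] dp [-0.4842, -0.5804, 0.0968] rot [-0.001, -0.0, -0.111]
```

```bash
python3 -m pendant '{"dp":[[-0.328,-0.141,-0.014],[-0.328,-0.141,-0.014],[-0.328,-0.141,-0.014],[-0.328,-0.141,-0.014],[-0.328,-0.141,-0.014],[-0.328,-0.141,-0.014],[-0.328,-0.141,-0.014]],"rotation":[[0,0,-0.111],[0,0,-0.111],[0,0,-0.111],[0,0,-0.111],[0,0,-0.111],[0,0,-0.111],[0,0,-0.111]]}' 0
python3 - <<'E'
from h import *
rel([(tp([-158,0,80],0),trot(0)),(tp([-158,0,25],0),trot(0))])
E
```

```text
time: 0.98
tool_pos: [422.1, 278.1, 240.2]
tcp_rot: [-3.141, -0.0, 2.972]
contact_force: [-0.6, 0.3, -0.5]
grip_width: 26.2
finger_force: 0.0
now [422.1 278.1 240.2] t 0.975
[ 450.6 -185.5  185. ] dp [-0.1063, -0.4522, 0.0555] rot [-0.001, -0.0, -0.004]
[ 450.6 -185.5  130. ] dp [-0.1063, -0.4522, 0.1105] rot [-0.001, -0.0, -0.004]
```

```bash
python3 -m pendant '{"dp":[[-0.106,-0.452,0.055],[-0.106,-0.452,0.055],[-0.106,-0.452,0.055],[-0.106,-0.452,0.055],[-0.106,-0.452,0.055],[-0.106,-0.452,0.055],[-0.106,-0.452,0.055],[-0.106,-0.452,0.055]],"rotation":[[0,0,0],[0,0,0],[0,0,0],[0,0,0],[0,0,0],[0,0,0],[0,0,0],[0,0,0]]}'
python3 - <<'E'
from h import *
from plant import vision
o=rel([(tp([-158,0,25],0),trot(0))])
c=vision.capture("wrist"); cv2.imwrite("pics/w1.png",c["pixels"][:,:,::-1]); print(c["T_tool_cam"],c["vfov"],c["cx"],c["cy"])
E
```

```text
time: 1.98
tool_pos: [450.3, -184.7, 185.0]
tcp_rot: [3.141, -0.001, 2.975]
contact_force: [0.3, 0.5, -0.3]
grip_width: 0.8
finger_force: 0.0
now [ 450.3 -184.7  185. ] t 1.975
[ 450.6 -185.5  130. ] dp [-0.0005, -0.0008, 0.055] rot [0.0, -0.001, -0.001]
[[-2.27641780e-04  9.50235282e-01  3.11533077e-01  8.54983424e+01]
 [ 9.99999925e-01  1.18315913e-04  3.69828491e-04 -1.17741427e-01]
 [ 3.14564760e-04  3.11533137e-01 -9.50235237e-01 -1.57564682e+02]
 [ 0.00000000e+00  0.00000000e+00  0.00000000e+00  1.00000000e+00]] 63.25954198129581 259.4443617308046 187.89585549581997
```

View pics/w1.png

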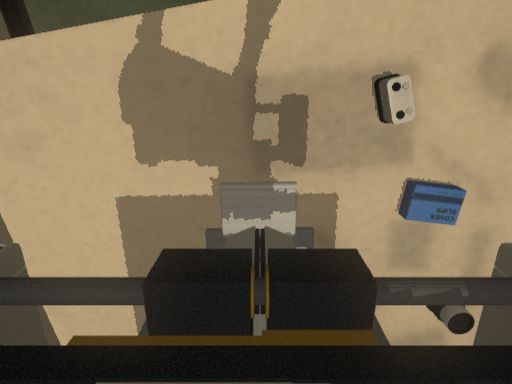

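The wrist picture shows the lip at columns 220-297, with its front edge at row 182 and the end wall at about row 235. The closed fingers are at column 259. Now to check these positions.

```bash
cat >> h.py <<'E'
def wcam(c,o):
    T=np.eye(4);T[:3,:3]=Ro.from_euler("xyz",o["tcp_rot"]).as_matrix();T[:3,3]=o["tool_pos"]
    return dict(c,pose=T@c["T_tool_cam"])
E
python3 - <<'E'
from h import *
from plant import vision,get_obs
o=get_obs();c=wcam(vision.capture("wrist"),o)
for uv in((221,182),(297,182),(219.5,234),(296.5,236)):
    w=plane(c,uv,113); print(uv,w, Ro.from_euler("z",-RY).apply(w-RO))
th=[0.13,.26,.39,.5236]
rel([(tp([-158,0,9],0),trot(0))]+[(tp([-158,0,8-(i>2)*0-3],t),trot(t)) for i,t in enumerate(th)]+[(tp([-158,0,3],.54),trot(.52))])
E
```

```text
(221, 182) [ 430.69697706 -213.88238101  113.        ] [-173.02401712  -31.22608067  113.        ]
(297, 182) [ 440.40282339 -156.23467199  113.        ] [-172.91876273   27.23288553  113.        ]
(219.5, 234) [ 473.83198154 -224.1231689   113.        ] [-128.79278366  -34.24275679  113.        ]
(296.5, 236) [ 486.00143185 -162.59623411  113.        ] [-126.89455695   28.44740162  113.        ]
now [ 450.4 -184.6  184.9] t 2.075
[ 450.6 -185.5  114. ] dp [-0.0005, -0.0009, 0.0709] rot [0.0, -0.001, -0.003]
[ 451.3 -185.7   89.5] dp [-0.0012, -0.0009, 0.0954] rot [0.0, -0.131, -0.003]
[ 454.6 -186.2   69.2] dp [-0.0046, -0.0009, 0.1156] rot [-0.0, -0.261, -0.003]
[ 460.5 -187.2   49.6] dp [-0.0105, -0.0009, 0.1353] rot [-0.0, -0.391, -0.003]
[ 469.1 -188.6   30.3] dp [-0.0192, -0.0009, 0.1545] rot [-0.0, -0.525, -0.003]
[ 471.3 -189.    26.3] dp [-0.0215, -0.0009, 0.1585] rot [-0.0, -0.521, -0.003]
```

```bash
sed -i 's/606.5,-211.5/606.3,-213.3/' h.py; python3 -m pendant '{"dp":[[0,-0.002,0.04],[0,-0.002,0.071],[-0.0005,-0.002,0.083],[-0.001,-0.002,0.095],[-0.003,-0.002,0.106],[-0.0045,-0.002,0.116],[-0.0075,-0.002,0.126],[-0.0105,-0.002,0.135]],"rotation":[[0,0,0],[0,0,0],[0,-0.065,0],[0,-0.131,0],[0,-0.195,0],[0,-0.261,0],[0,-0.325,0],[0,-0.391,0]]}'
python3 - <<'E'
from h import *
rel([(tp([-158,0,8],t),trot(t)) for t in (.45,.5236)]+[(tp([-158,0,4],t),trot(t)) for t in (.5236,.5236)])
E
```

```text
time: 3.08
tool_pos: [460.8, -184.4, 51.3]
tcp_rot: [3.14, 0.39, 2.979]
contact_force: [0.9, 2.1, 1.2]
grip_width: 0.4
finger_force: 0.5
now [ 460.8 -184.4   51.3] t 3.075
[ 462.5 -189.4   43.5] dp [0.0006, -0.0046, 0.0082] rot [0.002, -0.06, 0.002]
[ 467.4 -190.2   32.9] dp [0.0001, -0.0047, 0.0198] rot [0.002, -0.134, 0.002]
[ 469.4 -190.5   29.5] dp [-0.0005, -0.0047, 0.0238] rot [0.002, -0.134, 0.002]
[ 469.4 -190.5   29.5] dp [-0.0005, -0.0047, 0.0238] rot [0.002, -0.134, 0.002]
```

```bash
python3 -m pendant '{"dp":[[0.0005,-0.003,0.008],[0,-0.003,0.014],[0,-0.003,0.02],[0,-0.003,0.023],[0,-0.003,0.023],[0,-0.003,0.023]],"rotation":[[0,-0.06,0],[0,-0.1,0],[0,-0.134,0],[0,-0.134,0],[0,-0.134,0],[0,-0.134,0]]}'
python3 - <<'E'
from h import *
from plant import vision
rel([(tp([-158,0,50],.52),trot(.52)),(tp([-158,0,120],.52),trot(.52))])
c=vision.capture("scene"); cv2.imwrite("pics/s2.png",cv2.resize(c["pixels"][100:310,150:450,::-1],None,fx=2.6,fy=2.6))
E
```

```text
time: 3.82
tool_pos: [478.8, -195.1, 55.6]
tcp_rot: [3.124, 0.482, 2.973]
contact_force: [-2.8, 3.1, -1.3]
grip_width: 0.4
finger_force: 1.8
now [ 478.8 -195.1   55.6] t 3.825
[ 446.5 -186.7   69.9] dp [0.0228, 0.0033, -0.028] rot [0.016, -0.038, -0.004]
[ 412.2 -181.   130.6] dp [0.0254, 0.0044, -0.0979] rot [0.016, -0.038, -0.004]
```

View pics/s2.png

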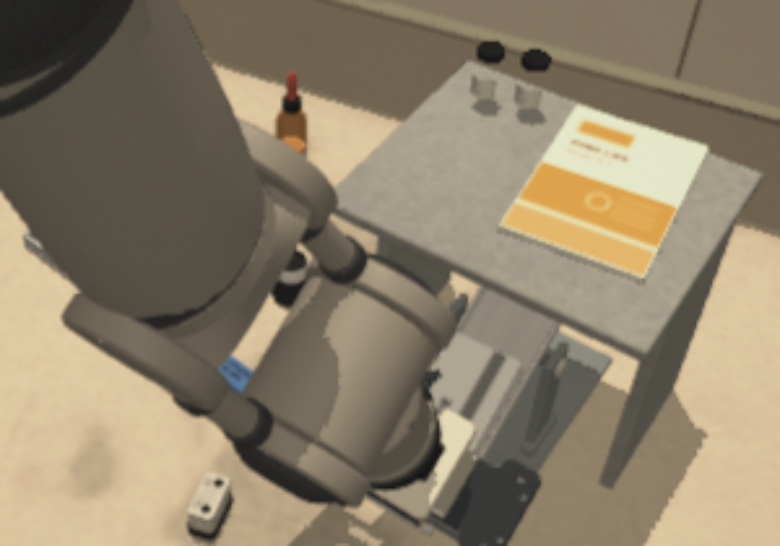

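The scene view shows the white box at (455,460), already slid towards the front end. The tool stopped short at z 55 instead of 30, so I'll check the joints.

```bash
python3 - <<'E'
from h import *
from plant import get_obs
o=get_obs();print(np.round(o["joint_positions"],3),o["tool_pos"],o["tcp_rot"],o["contact_force"])
# in tray frame for some angles
p=Ro.from_euler("z",-RY).apply(o["tool_pos"]-RO)-HINGE
for t in(.3,.4,.45,.52): print(t,Ro.from_euler("y",t).apply(p))
E
```

```text
[-0.691  0.423  2.164  1.078  0.284 -3.105] [ 478.79611425 -195.24008606   55.63106296] [3.12403109 0.48241839 2.9722225 ] [-3.80645572  3.04200198 -2.08889848]
0.3 [-137.57815881   -3.12817983   -9.11910224]
0.4 [-137.8012322    -3.12817983    4.66135294]
0.45 [-137.396046     -3.12817983   11.54271857]
0.52 [-136.25223251   -3.12817983   21.12432113]
```

Joint 5 is at its lower limit, because the arm can't lean 30° this close in. I'll back off, straighten the tool and push the lip with a nearly upright one.

```bash
python3 - <<'E'
from h import *
rel([(rp(np.array([-150,0,90])),trot(.35)),(rp(np.array([-155,0,125])),trot(.1))])
E
```

```text
now [ 478.8 -195.2   55.6] t 3.875
[ 458.3 -188.7   90. ] dp [0.0029, 0.0037, -0.0403] rot [0.016, 0.132, -0.003]
[ 453.4 -187.8  125. ] dp [-0.0089, 0.0043, -0.0736] rot [0.016, 0.382, -0.001]
```

```bash
python3 -m pendant '{"dp":[[0.006,0.002,-0.02],[0.003,0.004,-0.04],[-0.003,0.004,-0.057],[-0.009,0.004,-0.074],[-0.009,0.004,-0.074],[-0.009,0.004,-0.074]],"rotation":[[0.008,0.06,0],[0.016,0.132,0],[0.016,0.26,0],[0.016,0.382,0],[0.016,0.382,0],[0.016,0.382,0]]}'
python3 - <<'E'
from h import *
from plant import get_obs
print(np.round(get_obs()["joint_positions"],3))
rel([(rp(np.array([-150,0,z])),trot(.15)) for z in (80,60,45,35,31)])
E
```

```text
time: 4.62
tool_pos: [454.0, -188.6, 125.5]
tcp_rot: [3.141, 0.104, 2.975]
contact_force: [-0.3, 0.4, 0.1]
grip_width: 0.3
finger_force: 0.0
[-0.577  0.344  1.844  0.055  0.859 -2.015]
now [ 454.  -188.6  125.5] t 4.625
[ 458.3 -188.7   80. ] dp [0.0005, 0.0006, 0.0457] rot [0.0, -0.046, -0.002]
[ 458.3 -188.7   60. ] dp [0.0026, 0.0006, 0.0656] rot [0.0, -0.046, -0.002]
[ 458.3 -188.7   45. ] dp [0.0041, 0.0006, 0.0805] rot [0.0, -0.046, -0.002]
[ 458.3 -188.7   35. ] dp [0.0051, 0.0006, 0.0904] rot [0.0, -0.046, -0.002]
[ 458.3 -188.7   31. ] dp [0.0056, 0.0006, 0.0944] rot [0.0, -0.046, -0.002]
```

```bash
python3 -m pendant '{"dp":[[0.0005,0,0.045],[0.0025,0,0.06],[0.0035,0,0.07],[0.004,0,0.08],[0.0045,0,0.085],[0.005,0,0.09],[0.0055,0,0.0935],[0.0055,0,0.0935]],"rotation":[[0,-0.046,0],[0,-0.046,0],[0,-0.046,0],[0,-0.046,0],[0,-0.046,0],[0,-0.046,0],[0,-0.046,0],[0,-0.046,0]]}'
python3 - <<'E'
from h import *
from plant import get_obs
print(np.round(get_obs()["joint_positions"],3),get_obs()["contact_force"])
rel([(rp(np.array([-150,0,z])),trot(.15)) for z in (31,27)])
E
```

```text
time: 5.62
tool_pos: [457.3, -189.4, 32.0]
tcp_rot: [3.142, 0.147, 2.974]
contact_force: [0.1, -0.4, -0.4]
grip_width: 0.5
finger_force: 0.0
[-0.587  0.49   1.964  0.113  0.556 -2.082] [ 0.14051854 -0.37840831 -0.43615881]
now [ 457.3 -189.4   32. ] t 5.625
[ 458.3 -188.7   31. ] dp [-0.0007, 0.0009, 0.0011] rot [-0.0, -0.003, -0.002]
[ 458.3 -188.7   27. ] dp [-0.0001, 0.0009, 0.0051] rot [-0.0, -0.003, -0.002]
```

```bash
python3 -m pendant '{"dp":[[0,0,0.003],[0,0,0.004],[0,0,0.004]],"rotation":[[0,0,0],[0,0,0],[0,0,0]]}'
```

```text
time: 6.0
tool_pos: [458.3, -189.7, 30.0]
tcp_rot: [-3.141, 0.149, 2.975]
contact_force: [-6.1, 3.3, 21.8]
grip_width: 0.3
finger_force: 11.0
```

Tray is at its stop (22 N on the lip). Next I'll lift off, open and move to a leaned look/hover pose.

```bash
python3 - <<'E'
from h import *
rel([(rp(np.array([-155,0,90])),trot(.15)),(rp(np.array([-150,0,160])),trot(.3)),(tp([-80,0,95],.52),trot(.48))])
E
```

```text
now [ 458.3 -189.7   30. ] t 6.0
[ 453.4 -187.8   90. ] dp [-0.0038, 0.0009, -0.0601] rot [-0.001, -0.001, -0.002]
[ 458.3 -188.7  160. ] dp [-0.0192, 0.0009, -0.1286] rot [-0.001, -0.151, -0.002]
[ 491.3 -194.1  147.7] dp [-0.0504, 0.001, -0.1115] rot [-0.001, -0.331, -0.002]
```

```bash
python3 -m pendant '{"dp":[[-0.004,0.001,-0.06],[-0.019,0.001,-0.12],[-0.019,0.001,-0.129],[-0.035,0.001,-0.12],[-0.05,0.001,-0.112],[-0.05,0.001,-0.112],[-0.05,0.001,-0.112]],"rotation":[[0,0,0],[0,-0.08,0],[0,-0.151,0],[0,-0.25,0],[0,-0.331,0],[0,-0.331,0],[0,-0.331,0]]}' 0.0918
python3 - <<'E'
from h import *
from plant import get_obs,vision
o=get_obs();print(np.round(o["joint_positions"],3))
c=vision.capture("wrist"); np.save("pics/w2.npy",dict(wcam(c,o)),allow_pickle=True); cv2.imwrite("pics/w2.png",c["pixels"][:,:,::-1])
rel([(tp([-80,0,40],.52),trot(.48)),(tp([-80,0,16],.52),trot(.48))])
E
```

```text
time: 6.88
tool_pos: [490.7, -194.1, 146.5]
tcp_rot: [-3.142, 0.477, 2.974]
contact_force: [-0.2, 0.7, -0.5]
grip_width: 65.6
finger_force: 0.0
[-0.655  0.246  2.044  0.492  0.473 -2.456]
now [ 490.9 -194.2  146.7] t 6.925
[ 518.2 -198.6  100. ] dp [-0.0031, 0.0002, 0.0543] rot [-0.001, -0.002, -0.002]
[ 530.  -200.6   79.1] dp [-0.0041, 0.0002, 0.0782] rot [-0.001, -0.002, -0.002]
```

View pics/w2.png

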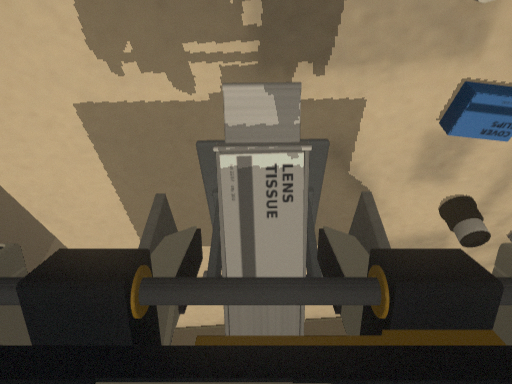

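The leaned wrist view shows the lens box against the front wall: columns 222-306, front edge at row 151, text upright. The fingers straddle it. Next I'll take its place on the tilted plane, and again from a lower pose.

```bash
cat > m.py <<'E'
from h import *
def loc(c,uv,z,th=.52):
    o,d=ray(c,uv); I=Ro.from_euler("y",th); f=lambda v:I.apply(Ro.from_euler("z",-RY).apply(v))
    o=I.apply(Ro.from_euler("z",-RY).apply(o-RO)-HINGE); d=f(d); return o+d*(z-o[2])/d[2]
E
python3 - <<'E'
from m import *
np.set_printoptions(precision=1,suppress=True)
c=np.load("pics/w2.npy",allow_pickle=True).item()
for n,uv in dict(FL=(219,152),FR=(306,152),midL=(221,220),midR=(306,220)).items(): print(n,loc(c,uv,33))
for n,uv in dict(lipF1=(223,85),lipF2=(300,84)).items(): print(n,loc(c,uv,8))
px=c["pixels"].astype(int); print(px[255:345:6,262].tolist())
E
python3 -m pendant '{"dp":[[-0.002,0,0.015],[-0.003,0,0.028],[-0.003,0,0.028]],"rotation":[[0,0,0],[0,0,0],[0,0,0]]}'
python3 - <<'E'
from m import *
from plant import get_obs,vision
o=get_obs();c=vision.capture("wrist"); np.save("pics/w3.npy",dict(wcam(c,o)),allow_pickle=True); cv2.imwrite("pics/w3.png",c["pixels"][:,:,::-1])
E
```

```text
FL [-124.1  -29.3   33. ]
FR [-124.    33.2   33. ]
midL [-71.8 -29.7  33. ]
midR [-71.7  35.2  33. ]
lipF1 [-171.   -27.7    8. ]
lipF2 [-171.6   30.4    8. ]
[[140, 133, 116], [142, 133, 119], [142, 133, 120], [138, 131, 118], [47, 48, 40], [55, 50, 48], [56, 51, 51], [58, 57, 50], [55, 54, 49], [110, 104, 92], [112, 104, 94], [112, 103, 92], [108, 100, 89], [107, 100, 90], [74, 51, 23]]
time: 7.3
tool_pos: [506.0, -196.2, 121.3]
tcp_rot: [3.14, 0.476, 2.974]
contact_force: [-0.6, 0.7, -0.2]
grip_width: 91.6
finger_force: 0.0
```

View pics/w3.png

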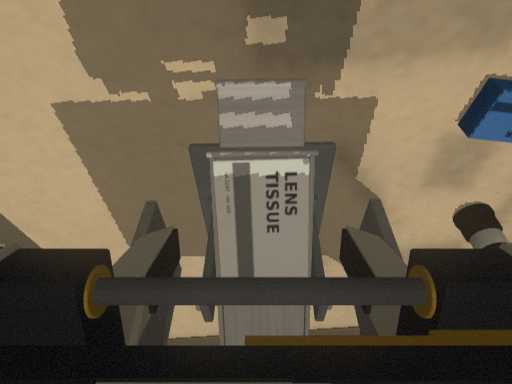

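Lower view: box between columns 213 and 311, front edge at row 158, centred between the finger tips at columns 99 and 424. Next I'll check the height from the two positions.

```bash
python3 - <<'E'
from m import *
np.set_printoptions(precision=1,suppress=True)
a=np.load("pics/w2.npy",allow_pickle=True).item();b=np.load("pics/w3.npy",allow_pickle=True).item()
I=Ro.from_euler("y",.52)
for n,p,q in(("FL",(219,152),(213,159)),("FR",(306,152),(311,159)),("lipL",(223,85),(218,82)),("lipR",(300,84),(305,81))):
    x,r=tri([ray(a,p),ray(b,q)]); print(n,x,r[0],I.apply(Ro.from_euler("z",-RY).apply(x-RO)-HINGE), loc(b,q,33 if n[0]=="F" else 8))
rel([(tp([-80,1.5,z],.52),trot(.48)) for z in (40,16)])
E
```

```text
FL [ 478.5 -221.3   73.2] 0.32665013933160003 [-124.1  -28.9   34.4] [-123.6  -28.9   33. ]
FR [ 489.7 -160.5   72. ] 0.394697017980592 [-123.7   32.9   32.9] [-123.5   32.6   33. ]
lipL [ 466.5 -222.1   -4.1] 0.0935327464435831 [-172.6  -31.6  -26.8] [-170.8  -27.1    8. ]
lipR [ 461.  -158.1   26. ] 0.17963748973819188 [-171.5   30.6    7.1] [-171.3   30.6    8. ]
now [ 506.  -196.3  121.8] t 7.35
[ 518.5 -197.2  100. ] dp [-0.0011, 0.0012, 0.0251] rot [-0.0, -0.003, -0.002]
[ 530.2 -199.1   79.1] dp [-0.0021, 0.0012, 0.0491] rot [-0.0, -0.003, -0.002]
```

```bash
python3 -m pendant '{"dp":[[-0.001,0.001,0.02],[-0.002,0.0015,0.036],[-0.002,0.0015,0.047],[-0.002,0.0015,0.047],[-0.002,0.0015,0.047]],"rotation":[[0,0,0],[0,0,0],[0,0,0],[0,0,0],[0,0,0]]}'; python3 - <<'E'
from plant import get_obs
import numpy as np
print(np.round(get_obs()["joint_positions"],3))
E
```

```text
time: 7.98
tool_pos: [529.3, -199.1, 82.3]
tcp_rot: [-3.141, 0.479, 2.974]
contact_force: [-0.2, 0.4, -1.2]
grip_width: 91.7
finger_force: 0.0
[-0.608  0.421  2.021  0.659  0.326 -2.6  ]
```

```bash
python3 -m pendant '{"dp":[[0,0,0.0025],[0,0,0.0025]],"rotation":[[0,0,0],[0,0,0]]}'; python3 -m pendant '{"dp":[[0,0,0],[0,0,0],[0,0,0],[0,0,0],[0,0,0],[0,0,0]],"rotation":[[0,0,0],[0,0,0],[0,0,0],[0,0,0],[0,0,0],[0,0,0]]}' 0.05
python3 - <<'E'
from m import *
rel([(tp([-82,1.5,40],.52),trot(.48)),(tp([-88,1.5,70],.52),trot(.48)),(tp([-110,1.5,110],.52),trot(.48)),(rp(np.array([-200,0,215])),trot(.3)),(rp(np.array([-200,0,225])),trot(.0))])
E
```

```text
time: 8.22
tool_pos: [530.5, -199.4, 80.0]
tcp_rot: [-3.141, 0.479, 2.974]
contact_force: [0.8, -0.0, 0.5]
grip_width: 91.5
finger_force: 0.0
time: 8.98
tool_pos: [530.5, -199.3, 79.8]
tcp_rot: [-3.142, 0.478, 2.974]
contact_force: [0.3, 0.8, 1.5]
grip_width: 62.2
finger_force: 30.0
now [ 530.5 -199.3   79.8] t 8.975
[ 516.7 -196.9   99. ] dp [0.0036, 0.0001, -0.0234] rot [-0.001, -0.002, -0.002]
[ 496.9 -193.6  122. ] dp [0.0108, 0.0, -0.0532] rot [-0.001, -0.002, -0.002]
[ 458.5 -187.2  145.8] dp [0.0345, -0.0001, -0.0922] rot [-0.001, -0.002, -0.002]
[ 409.  -180.4  215. ] dp [0.0469, -0.0017, -0.1766] rot [-0.001, 0.178, -0.002]
[ 409.  -180.4  225. ] dp [0.0423, -0.0017, -0.1855] rot [-0.001, 0.478, -0.002]
```

```bash
python3 -m pendant '{"dp":[[0,0,-0.012],[0,0,-0.026],[0,0,-0.042],[0.01,0,-0.062],[0.03,0,-0.09],[0.04,0,-0.115],[0.04,0,-0.115]],"rotation":[[0,0,0],[0,0,0],[0,0,0],[0,0,0],[0,0,0],[0,0,0],[0,0,0]]}'
python3 - <<'E'
from m import *
from plant import get_obs,vision
print(np.round(get_obs()["joint_positions"],3))
rel([(rp(np.array([-200,0,215])),trot(.3)),(rp(np.array([-200,0,225])),trot(.0))])
c=vision.capture("scene"); cv2.imwrite("pics/s4.png",cv2.resize(c["pixels"][100:310,150:450,::-1],None,fx=2.6,fy=2.6))
E
```

```text
time: 9.85
tool_pos: [442.7, -184.8, 164.9]
tcp_rot: [-3.14, 0.48, 2.974]
contact_force: [0.2, 0.4, 0.0]
grip_width: 62.3
finger_force: 30.0
[-0.72   0.131  2.131  0.509  0.517 -2.522]
now [ 442.7 -184.8  164.9] t 9.85
[ 409.  -180.4  215. ] dp [0.0069, -0.0015, -0.0601] rot [-0.003, 0.18, -0.003]
[ 409.  -180.4  225. ] dp [0.0023, -0.0015, -0.0689] rot [-0.003, 0.48, -0.003]
```

View pics/s4.png

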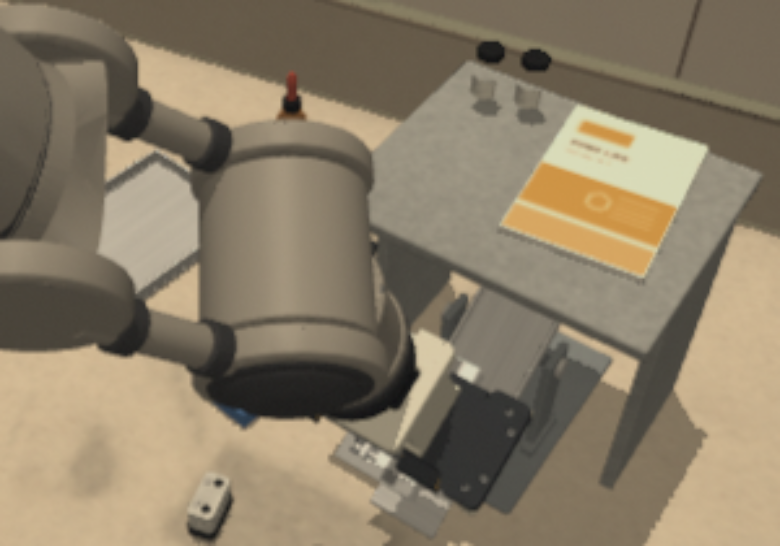

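The box is held at about (425,390), clear of the tray and in front of the shelf. Next I'll pull back and straighten the tool.

```bash
python3 -m pendant '{"dp":[[0.007,0,-0.03],[0.007,0,-0.06],[0.005,0,-0.065],[0.003,0,-0.069],[0.002,0,-0.069],[0.002,0,-0.069]],"rotation":[[0,0.05,0],[0,0.18,0],[0,0.3,0],[0,0.4,0],[0,0.48,0],[0,0.48,0]]}'
python3 - <<'E'
from m import *
from plant import get_obs
print(np.round(get_obs()["joint_positions"],3))
D=np.array([664.,196,0]);dy=-.266
Rd=trot(-.04,dy)
f=lambda x,z:D+Ro.from_euler("z",dy).apply([x,0,z])
rel([(np.array([430,100,225]),trot(-.04,RY)),(f(0,150),Rd),(f(0,60),Rd)])
E
```

```text
time: 10.65
tool_pos: [411.6, -179.0, 222.8]
tcp_rot: [3.141, -0.002, 2.975]
contact_force: [0.4, 0.4, -1.0]
grip_width: 61.7
finger_force: 30.0
[-5.810e-01  2.070e-01  1.724e+00 -1.000e-03  1.212e+00 -1.985e+00]
now [ 411.6 -179.   222.8] t 10.65
[430 100 225] dp [0.028, 0.2782, -0.0021] rot [0.0, 0.038, -0.001]
[664. 196. 150.] dp [-0.1871, 0.4115, 0.0725] rot [-0.002, 0.038, 0.1]
[664. 196.  60.] dp [-0.1873, 0.4115, 0.1625] rot [-0.002, 0.038, 0.1]
```

```bash
python3 -m pendant '{"dp":[[0.01,0.06,0],[0.02,0.12,0],[0.028,0.18,0],[0.028,0.24,0],[0.028,0.278,0],[-0.03,0.32,0.02],[-0.08,0.35,0.04],[-0.12,0.37,0.05]],"rotation":[[0,0,0],[0,0,0],[0,0.02,0],[0,0.038,0],[0,0.038,0],[0,0.038,0.02],[0,0.038,0.05],[0,0.038,0.1]]}'
python3 - <<'E'
from m import *
D=np.array([664.,196,0]);dy=-.266
Rd=trot(-.04,dy)
f=lambda x,z:D+Ro.from_euler("z",dy).apply([x,0,z])
rel([(f(-8,150),Rd),(f(-8,60),Rd)])
E
```

```text
time: 11.65
tool_pos: [591.3, 167.1, 172.0]
tcp_rot: [-3.14, -0.04, 2.874]
contact_force: [-0.2, 0.7, -0.1]
grip_width: 62.1
finger_force: 30.0
now [591.3 167.1 172. ] t 11.65
[656.3 198.1 150. ] dp [-0.0553, 0.0472, 0.0197] rot [-0.001, 0.0, -0.002]
[656.3 198.1  60. ] dp [-0.0589, 0.0473, 0.1097] rot [-0.001, 0.0, -0.002]
```

```bash
python3 -m pendant '{"dp":[[-0.03,0.025,0.01],[-0.055,0.047,0.02],[-0.057,0.047,0.06],[-0.059,0.047,0.11],[-0.059,0.047,0.11],[-0.059,0.047,0.11]],"rotation":[[0,0,0],[0,0,0],[0,0,0],[0,0,0],[0,0,0],[0,0,0]]}'
python3 - <<'E'
from m import *
from plant import vision,get_obs
rel([])
c=vision.capture("wrist"); np.save("pics/w5.npy",wcam(c,get_obs()),allow_pickle=True);a=c["pixels"]
c=vision.capture("top"); b=cv2.resize(c["pixels"][135:265,150:323],(512,384))
cv2.imwrite("pics/w5.png",cv2.resize(np.hstack([a,b])[:,:,::-1],(800,300),interpolation=cv2.INTER_AREA))
E
```

```text
time: 12.4
tool_pos: [656.1, 196.6, 62.9]
tcp_rot: [-3.141, -0.037, 2.874]
contact_force: [0.6, 0.4, 0.9]
grip_width: 61.5
finger_force: 30.0
now [656.1 196.6  62.9] t 12.4
```

View pics/w5.png

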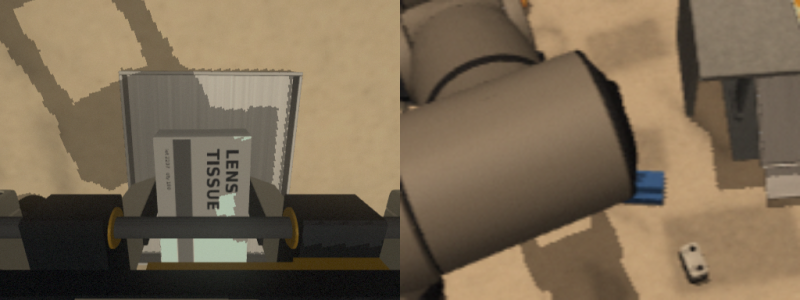

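The wrist half shows the box held over the dish tray. The dish's front rim corners are at about (155,93) and (386,96) in full pixels, so I'll check the centring.

```bash
python3 - <<'E'
from m import *
c=np.load("pics/w5.npy",allow_pickle=True).item()
D=np.array([664.,196,0])
for uv in((155,93),(386.5,96)): print(Ro.from_euler("z",.266).apply(plane(c,uv,18)-D))
E
```

```text
[-90.18812149 -67.48529103  18.        ]
[-88.09902611  79.30514362  18.        ]
```

```bash
python3 -m pendant '{"dp":[[-0.005,0.005,0.015],[-0.005,0.005,0.035],[-0.006,0.005,0.044],[-0.006,0.005,0.046],[-0.006,0.005,0.047]],"rotation":[[0,0,0],[0,0,0],[0,0,0],[0,0,0],[0,0,0]]}';  python3 -m pendant '{"dp":[[0,0,0.0015],[0,0,0.003],[0,0,0.003]],"rotation":[[0,0,0],[0,0,0],[0,0,0]]}'
```

```text
time: 13.12
tool_pos: [661.0, 200.3, 14.5]
tcp_rot: [-3.14, -0.039, 2.874]
contact_force: [-0.6, 0.3, 0.2]
grip_width: 61.8
finger_force: 30.0
time: 13.5
tool_pos: [660.9, 200.3, 12.7]
tcp_rot: [-3.14, -0.038, 2.874]
contact_force: [-2.4, 0.0, 6.4]
grip_width: 61.6
finger_force: 30.0
```

Contact at the expected height (6 N). One more millimetre, then partly open and withdraw.

```bash
python3 -m pendant '{"dp":[[0,0,0.001],[0,0,0.001]],"rotation":[[0,0,0],[0,0,0]]}'; python3 -m pendant '{"dp":[[0,0,0],[0,0,0],[0,0,0],[0,0,0]],"rotation":[[0,0,0],[0,0,0],[0,0,0],[0,0,0]]}' 0.076
python3 -m pendant '{"dp":[[0,0,-0.02],[0,0,-0.06],[0,0,-0.12],[0.06,0,-0.16],[0.11,0,-0.17],[0.15,0,-0.17],[0.15,0,-0.17]],"rotation":[[0,0,0],[0,0,0],[0,0,0],[0,0,0],[0,0,0],[0,0,0],[0,0,0]]}'
python3 - <<'E'
from m import *
from plant import vision,get_obs
o=get_obs();c=vision.capture("wrist"); np.save("pics/w6.npy",wcam(c,o),allow_pickle=True);a=c["pixels"]
c=vision.capture("scene"); b=cv2.resize(c["pixels"][130:310,150:390],(512,384))
cv2.imwrite("pics/w6.png",cv2.resize(np.hstack([a,b])[:,:,::-1],(800,300),interpolation=cv2.INTER_AREA))
E
```

```text
time: 13.75
tool_pos: [660.9, 200.3, 12.7]
tcp_rot: [-3.14, -0.037, 2.874]
contact_force: [-3.6, -0.7, 11.1]
grip_width: 61.9
finger_force: 30.0
time: 14.25
tool_pos: [660.2, 200.2, 9.7]
tcp_rot: [-3.139, -0.04, 2.874]
contact_force: [-0.1, -0.5, 0.2]
grip_width: 76.0
finger_force: 0.0
time: 15.12
tool_pos: [520.5, 239.5, 188.3]
tcp_rot: [-3.141, -0.038, 2.876]
contact_force: [-0.5, 0.7, -0.0]
grip_width: 76.1
finger_force: 0.0
```

View pics/w6.png

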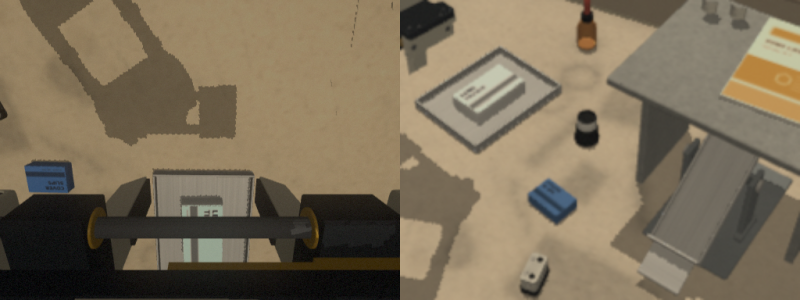

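The scene half (right) shows the box flat inside the dish tray at about (489,92). The carton, padlock and eyepiece are where they were and the robot is clear, so I'm handing in.

```bash
python3 -c "
from plant import workorder
print(workorder.close_job())"
```

```text
the job is handed in; nothing more can be done
None
```

The lens tissue box lies flat and released inside the steel tray, and the padlock, carton and eyepiece look unmoved; I handed the job in at about 15 s, but it returned no verdict.

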